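Lock the board test fixture: hold the spring catch, slide the bolt

TASK

Lock the lid of the blue board test fixture: with one fingertip press the yellow spring catch down and keep it down while the other fingertip pushes the red tab, sliding the bolt fully home into its keeper; then let go so that the catch springs up and locks the bolt. Only press and push: pick nothing up, and leave the loose things on and around the fixture where they are.

Things in the scene. Friction and masses are not known exactly. Their poses are not given: they have to be found in the camera images.
- fixture: Blue base 250 (x) by 270 (y) mm with an aluminium lid, fixed to the table at a varying place and yaw; lid top 60 mm above the table. Origin: underside's centre. Its +y is the way the bolt slides home. Along y run the catch's line at x = -55 mm and the bolt's at x = +5 mm, 60 mm apart. Two guides, tops 77 mm above the table, bridge the bolt at y = -66 and +50 mm.
- catch_pad (a point): Centre of the top of the yellow catch pad (black ribs), 94 mm above the table when up; moves down with it. Pad 36 mm (fixture x) by 90 mm (fixture y), at fixture x = -55, y = -62 to +28 mm: a fingertip can slide along it while holding it down. Axes as the fixture's.
- catch (a joint): How far the pad is pressed straight down, m: 0 up (locking), 0.012 hard stop. Spring 2.8 N to start, 4.9 N at 0.006, 7 N at 0.012. Its tooth sits between lugs on the bolt, 14 mm apart, and clears them when pressed more than 0.006; let go too soon, it drops into the next notch or jams under a lug.
- bolt_tab (a point): Centre line of the red upright tab's flat pushing face (it looks to fixture -y), 12 mm below the tab's top; at fixture x = +5, y = -20 mm with the bolt drawn back; moves with it. Tab 32 mm wide (x), 12 mm thick (from this face to +y), top 114 mm above the table. It stands on a flat steel bar, top 70 mm above the table; the lugs on its catch side reach 76 mm.
- keeper (a point): Mouth of the steel keeper bridge that the bar enters (fixture x = +5, y = +97 mm, 66 mm above the table); the bridge is 20 mm long in y, its top 82 mm above the table.
- bolt (a joint): Slide of the bolt along fixture +y, m: about 0 (0 to 0.002) drawn back, 0.042 fully home at its hard stop. With the catch down it needs about 3 N; it has no spring and stays where it is left. The catch can spring up behind it only beyond about 0.0395.
- plug: Loose white connector plug 22 by 40 by 16 mm lying on the lid near its far (fixture +x) edge; origin at the underside's centre. Leave alone.
- solder_spool: Loose steel-grey solder spool, 56 mm diameter, 45 mm high, standing on the table on the fixture's -y side; origin at the underside's centre. Leave alone.
- screwdriver: Loose orange screwdriver, 170 mm long, lying along fixture x on the table on the +y side; its axis x runs handle to tip. Leave alone.
- flux_bottle: Loose pale translucent flux bottle with red cap, 40 mm diameter, 100 mm high, on the table on the fixture's +x side; origin at the underside's centre. Leave alone.
- parts_cup: Loose red open parts cup 65 by 85 by 35 mm on the table on the fixture's +x side; origin at the underside's centre. Leave alone.
- paste_jar: Loose white jar with blue cap, 52 mm diameter, 50 mm high, on the table far to one side; origin at the underside's centre. Leave alone.
- esd_brush: Loose black brush, 160 mm long, lying on the table far to one side. Leave alone.

How it is judged:
On the way, in this order (a step that is already met when the one before it is completed fails the run):
1. a fingertip holds the catch down while the bolt is still drawn back (value of joint catch above 0.0055 m and contact force between the fingers and catch above 0.5 N and value of joint bolt below 0.008 m), for 0.1 s.
2. the fingers push the bolt along while they hold the catch down (value of joint bolt above 0.012 m and value of joint catch above 0.005 m and contact force between the fingers and catch above 0.5 N and contact force between the fingers and bolt above 0.5 N).
3. the bolt is fully home with the catch still held down (value of joint bolt above 0.039 m and value of joint catch above 0.005 m and contact force between the fingers and catch above 0.5 N), for 0.05 s.
At the end, for the whole second after the job is handed in: The bolt is home (at least 39 of its 42 mm) and at rest, and the catch is let go and has sprung up behind it (pressed less than 2 mm) (value of joint bolt above 0.039 m and value of joint catch below 0.002 m and velocity of joint bolt between -0.01 and 0.01 m/s); the robot touches nothing.
It fails at once if the catch came up while the bolt was on its way (value of joint bolt between 0.008 and 0.034 m and value of joint catch below 0.003 m).
It fails at once if a loose thing was picked up or moved from its place (more than 20 mm) (distance of any of plug, solder_spool, screwdriver, flux_bottle, parts_cup, paste_jar, esd_brush from where it was at the start of the episode above 0.02 m).
It also fails if it takes over 35 s, if anything falls off the work surface, if the arm or the gripper's body presses on something with over 40 N, if the wrist force passes 120 N, or if a joint passes its speed limit or range.

ROBOT

A 6-joint arm with a two-finger parallel gripper is mounted at the origin on the work surface. World frame = base frame: x ahead of the robot, y to its left, z up, the work surface at z = 0. Lengths are in m, angles in rad, forces in N, time in s.
With the tool pointing down it reaches from about 0.25 to 0.85 m from the base axis. Payload 12.5 kg.
Tool frame: the origin (TCP) lies on the centre line of the jaws, within the pads' length; the fingertips stand 19 mm ahead of it and the grasp point (between the pads) is the TCP (bot.finger_overhang is the distance from the TCP to the fingertips, in m); z points along the fingers, y is the line along which they close (so a half turn about z gives the same grasp; the last joint's range is limited). The gripper opens to 93 mm and grips with 3 to 60 N. Pads are 15 mm wide; open, the fingers measure 128 mm over their backs; the gripper's body (75 mm by 188 mm) begins 65 mm behind the grasp point.
Start: joints at [1.116, 0.351, 1.652, -0, 1.139, -0.085], TCP at [0.199, 0.513, 0.238] pointing down, gripper open.
Joint ranges: [-2.75, 2.75], [-0.79, 2.1], [0.01, 2.65], [-1.57, 4.71], [0.07, 3.14], [-2.87, 2.87]. Speed limits (rad/s): [2.22, 2.22, 2.79, 3.14, 3.14, 3.14].

INTERFACE

Orientations are given as a rotation vector (axis times angle).
In Python, from cell import get_state, vision, bot gives the robot as it stands.
- The arm moves only by the tool play_rows, never from a script. Its argument "increments" is a list of rows, each an object with "gripper": the closure, from -1 (fully open) to 1 (shut); "xyz": the shift along the tool's x, y, z each as a share of 0.025 m, from -1 to 1, a list of three; "spin": the turn about the tool's z as a share of 6 degrees, from -1 to 1. In form: [{"gripper": gripper, "xyz": [x, y, z], "spin": spin}, ...]. A call has 1 to 12 rows; each row shifts and turns the commanded pose from where the row before left it, along the tool's axes as they then stand; what a row does not reach is not made up. A row lasts 1/10 s, in which the tool goes at most 50 mm and 8.59 degrees, less where a joint would pass 70% of its speed; a pose out of reach is approached as far as the arm can. A call with a number of a shift or a turn outside -1 to 1 is refused whole. A call with a gripper value outside its range is refused whole. The fingers move at their own pace and stop on an object; "squeeze" is the grip in N (left out, the last holds). Time passes only in rows, so rows that do not move let the fingers close. It gives the time, the measured TCP pose, the force, the opening and the grip force at its end, in the units of the state.
- get_state(): the state, without advancing time (a new reading comes with each control period).
- vision.read_camera(name): name is "side" or "top"; returns a dict with "img" (400x640x3 uint8, red, green, blue), "fx", "fy", "cx", "cy" (pixels), "dist" ([k1, k2, p1, p2, k3] as OpenCV has them; the pictures are not rectified), "rvec" (rotation vector, rad) and "tvec" (3), from world to camera coordinates, as OpenCV has them. Camera axes: x right, y down, z forward; pixel columns grow to the right and rows downward; lengths in m; the calibration is good to about 2 mm. A picture is of the moment at which its call begins. There is no depth.
- bot.hand_in(): hands the job in; it is judged then, once.
Trained networks look in a picture, given as the dict that the camera call returned (one of the last four; its "shot" number tells which), for a name from the list of things; names that differ only in an ending like _2 or _b are one class to them, and where a whole thing is asked for, a point or a joint stands for the part that bears it (a point fixed in the world has none). Each returns a list of dicts, best first, with "conf" (0 to 1); they miss things now and then, are a little off and sometimes report something else, mostly with a low value. They report only what shows in the picture. A call takes as long as a camera call.
- vision.recognise(label, picture): "rect" ([left, top, right, bottom] in pixels, round what is visible of it).
- vision.masks_of(label, picture): "pixels" (400x640 bool, what is visible of it) and "rect" ([left, top, right, bottom] in pixels, round what is visible of it).
- vision.mark_of(label, picture): "pixel" ([row, column] in pixels: a listed point, or the origin of a listed thing).
The state is a dict: "time": time; "joint_positions": joint angles; "qvel": joint speeds; "joint_efforts": joint torques, N m; "position": TCP position; "ee_rot": TCP orientation; "contact_force": force on the tool from outside, world axes, zero at the start; "torque": the same for the moment, N m; "gripper_width": finger opening in m; "finger_force": force on a finger pad.
Only numpy, scipy, OpenCV 4.12 (cv2) and the standard library are available. Lean on these libraries where they do the work, as an engineer would, in place of code of your own. Each camera call takes 0.05 s, during which the arm holds its last target. There are 200 camera calls.

## Working session

There is one attempt and no reset: what is moved stays moved. The work goes in short steps, Python scripts to look and compute and a tool call to move; the robot and the scene stay as the last step left them, time stands still between calls to the robot, and variables do not carry over. Pictures are saved under pics/ and viewed, at most 10 in all, crops included, and the job is handed in when it is done.

Besides the shell and the picture viewer there is one more tool, called after ">>>" as name([rows], argument=value, ...), one row to a line, values as JSON. play_rows: Moves the arm, as the interface text tells. Its arguments: {"type":"object","properties":{"increments":{"type":"array","items":{"type":"object","properties":{"gripper":{"type":"number"},"xyz":{"type":"array","items":{"type":"number","minimum":-1,"maximum":1}},"spin":{"type":"number","minimum":-1,"maximum":1}}}},"squeeze":{"type":"number"}},"required":["increments"]}

```bash
ls; mkdir -p pics; cat > h.py <<'E'
import numpy as np, cv2
from cell import get_state, vision, bot
def ray(p,px):  # px=(row,col)
    K=np.array([[p['fx'],0,p['cx']],[0,p['fy'],p['cy']],[0,0,1.]])
    u=cv2.undistortPoints(np.array([[[px[1],px[0]]]],float),K,np.array(p['dist'],float))[0,0]
    R=cv2.Rodrigues(np.array(p['rvec'],float))[0]
    return -R.T@np.array(p['tvec'],float), R.T@np.array([u[0],u[1],1.])
def at_z(p,px,z):
    o,d=ray(p,px); return o+d*(z-o[2])/d[2]
def proj(p,X):
    K=np.array([[p['fx'],0,p['cx']],[0,p['fy'],p['cy']],[0,0,1.]])
    return cv2.projectPoints(np.array(X,float).reshape(-1,1,3),np.array(p['rvec'],float),np.array(p['tvec'],float),K,np.array(p['dist'],float))[0][:,0]
E
python3 - <<'E'
from h import *
Z=dict(fixture=0,catch_pad=.094,bolt_tab=.102,keeper=.066,plug=.06,solder_spool=0,flux_bottle=0,parts_cup=0,screwdriver=.01,paste_jar=0)
for c in ('top','side'):
    p=vision.read_camera(c); cv2.imwrite(f'pics/{c}0.png',p['img'][:,:,::-1])
    print(c,ray(p,(200,320))[0])
    for n,z in Z.items():
        for m in vision.mark_of(n,p)[:2]: print(n,np.round(m['conf'],2),np.round(m['pixel']),np.round(at_z(p,m['pixel'],z),4))
s=get_state(); print(s['time'],s['position'],s['ee_rot'],s['contact_force'],s['gripper_width'])
E
```

```text
pics
top [ 0.55972579 -0.03025916  1.19830241]
fixture 0.68 [224. 286.] [0.5658 0.0905 0.    ]
catch_pad 0.82 [238. 304.] [0.5243 0.0324 0.094 ]
bolt_tab 0.67 [216. 292.] [0.5842 0.0636 0.102 ]
bolt_tab 0.34 [240. 255.] [0.5233 0.1647 0.102 ]
keeper 0.69 [236. 257.] [0.531  0.1661 0.066 ]
plug 0.41 [193. 277.] [0.6518 0.1083 0.06  ]
solder_spool 0.81 [196. 346.] [ 0.6414 -0.0908  0.    ]
solder_spool 0.6 [248. 236.] [0.4951 0.2405 0.    ]
flux_bottle 0.47 [172. 273.] [0.7208 0.1249 0.    ]
parts_cup 0.86 [185. 237.] [0.685  0.2348 0.    ]
screwdriver 0.73 [250. 236.] [0.4906 0.2383 0.01  ]
paste_jar 0.91 [245. 476.] [ 0.4874 -0.4737  0.    ]
side [ 0.02335512 -0.67757404  1.07605472]
fixture 0.72 [197. 222.] [0.4859 0.244  0.    ]
catch_pad 0.7 [211. 272.] [0.5166 0.0366 0.094 ]
bolt_tab 0.84 [193. 284.] [0.5751 0.0618 0.102 ]
keeper 0.71 [188. 244.] [0.5236 0.1736 0.066 ]
plug 0.51 [183. 296.] [0.6514 0.1021 0.06  ]
solder_spool 0.68 [239. 340.] [ 0.6433 -0.0944  0.    ]
flux_bottle 0.8 [182. 314.] [0.7331 0.1154 0.    ]
parts_cup 0.84 [168. 284.] [0.6999 0.2226 0.    ]
parts_cup 0.36 [207. 274.] [0.5763 0.114  0.    ]
screwdriver 0.58 [196. 224.] [0.4876 0.2361 0.01  ]
paste_jar 0.79 [376. 403.] [ 0.4844 -0.4713  0.    ]
paste_jar 0.48 [168. 282.] [0.6963 0.2251 0.    ]
1.1 [0.19874696 0.5128151  0.23762736] [-5.77553902e-01 -3.08804210e+00  2.11309612e-05] [-0.09008122 -0.78207114 -0.68416715] 0.09314678191392525
```

```bash
ls pics
```

```text
side0.png
top0.png
```

```bash
python3 - <<'E'
import cv2
a=cv2.imread('pics/top0.png')[150:290,200:380]; b=cv2.imread('pics/side0.png')[130:270,190:370]
cv2.imwrite('pics/c0.png',cv2.resize(a,None,fx=4.3,fy=4.2,interpolation=3)); cv2.imwrite('pics/c1.png',cv2.resize(b,None,fx=4.3,fy=4.2,interpolation=3))
E
```

```text
(no output)
```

View pics/c0.png

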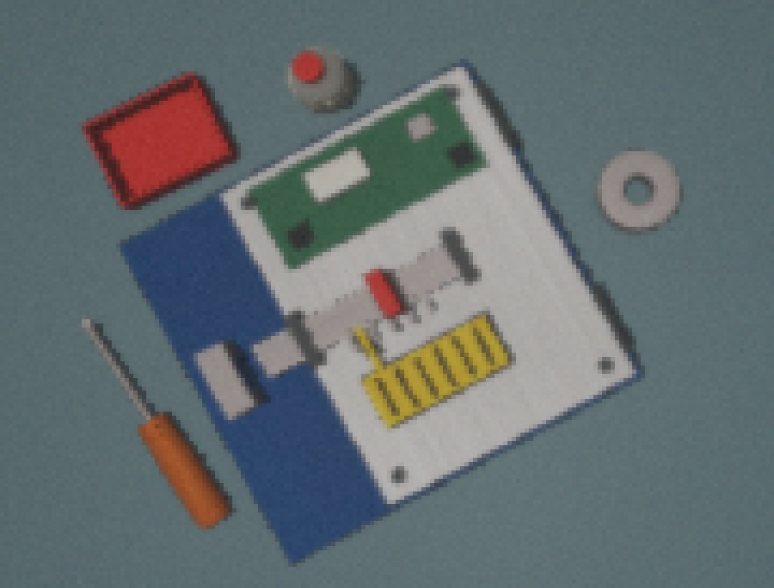

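View pics/c1.png

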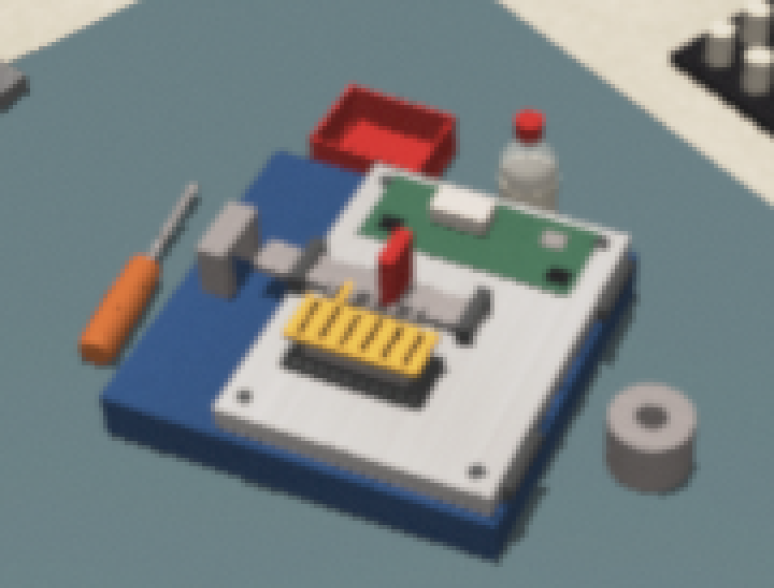

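```bash
cat > fit.py <<'E'
from h import *
from scipy.optimize import minimize
from scipy.spatial.transform import Rotation as Ro
def rects(): return None
def box(x0,x1,y0,y1,z0,z1): return np.array([[x,y,z] for x in(x0,x1) for y in(y0,y1) for z in(z0,z1)])/1000
def tf(X,q): c,s=np.cos(q[2]),np.sin(q[2]); return X@np.array([[c,s,0],[-s,c,0],[0,0,1]])+[q[0],q[1],0]
def soft(p,X,f=8):
    m=np.zeros((400*f,640*f),np.uint8); h=cv2.convexHull(((proj(p,X)+.5)*f).astype(np.float32)).astype(np.int32)
    cv2.fillConvexPoly(m,h,255); return cv2.resize(m,(640,400),interpolation=cv2.INTER_AREA)/255.
def masks(p):
    hsv=cv2.cvtColor(p['img'],cv2.COLOR_RGB2HSV).astype(int); H,S,V=hsv[...,0],hsv[...,1],hsv[...,2]
    return (abs(H-26)<7)&(S>120)&(V>90),((H<6)|(H>174))&(S>150)&(V>60)
if __name__=='__main__':
    ps=[vision.read_camera(c) for c in('top','side')]; ms=[masks(p) for p in ps]
    q0=np.array([.5658,.0905,np.radians(26)])
    roi=[]
    for p in ps:
        u=proj(p,tf(box(-75,25,-70,50,70,114),q0)); r=np.zeros((400,640),bool); a=u.min(0).astype(int)-8;b=u.max(0).astype(int)+8; r[a[1]:b[1],a[0]:b[0]]=1; roi.append(r)
    def cost(q,cams=(0,1)):
        c=0
        for i in cams:
            p=ps[i];y=cv2.morphologyEx((ms[i][0]&roi[i]).astype(np.uint8),cv2.MORPH_CLOSE,np.ones((3,3))).astype(float)
            c+=abs(soft(p,tf(box(-73,-37,-62,28,91,94),q))-y).sum()
            if len(q)>3: c+=2*abs(soft(p,tf(box(-11,21,-20,-8,70,114)+[0,q[3],0],q))-(ms[i][1]&roi[i])).sum()
        return c
    for cams in((0,),(1,),(0,1)):
        best=None
        for t in range(3):
            sx=np.vstack([q0]+[q0+d for d in np.array([[.006,0,0],[0,.006,0],[0,0,.05]])*(1-2*(t==1))+t*.001])
            sx=np.hstack([sx,np.array([[.001]]*4)]); sx=np.vstack([sx,sx[0]+[0,0,0,.003]])
            r=minimize(cost,sx[0],args=(cams,),method='Nelder-Mead',options=dict(initial_simplex=sx,maxiter=160))
            if best is None or r.fun<best.fun: best=r
        q=best.x; print(cams,np.round(q,4),np.degrees(q[2]).round(2),round(best.fun,1),'pad',tf(np.array([[-.055,-.017,.094]]),q).round(4),'tab',tf(np.array([[.005,-.02+q[3],.102]]),q).round(4))
    s=get_state(); print(s['time'],s['position']); print(Ro.from_rotvec(s['ee_rot']).as_matrix().round(3))
E
python3 fit.py
```

```text
(0,) [0.5663 0.0796 0.4711 0.003 ] 26.99 110.9 pad [[0.525  0.0395 0.094 ]] tab [[0.5785 0.0667 0.102 ]]
(1,) [0.5648 0.083  0.5202 0.0006] 29.81 382.4 pad [[0.5255 0.0409 0.094 ]] tab [[0.5788 0.0686 0.102 ]]
(0, 1) [0.5663 0.0802 0.4759 0.0027] 27.27 498.4 pad [[0.5252 0.0398 0.094 ]] tab [[0.5787 0.0671 0.102 ]]
1.2 [0.19876428 0.51281345 0.23763209]
[[-0.932  0.361  0.   ]
 [ 0.361  0.932 -0.   ]
 [-0.    -0.    -1.   ]]
```

```bash
python3 - <<'E'
from fit import *
o=[]
for c,(r,k) in(('top',(150,200)),('side',(130,190))):
    p=vision.read_camera(c); q=[.5663,.080,np.radians(27)]; f=4
    im=cv2.resize(p['img'][:,:,::-1],None,fx=f,fy=f,interpolation=3)
    for X,z,col in(((-73,-37,-62,28),94,(255,0,255)),((-11,21,-19,-7),114,(255,255,0)),((-125,125,-135,135),0,(0,255,0)),((-10,20,97,117),82,(255,255,255))):
        a,b,cc,d=X; P=np.array([[a,cc,z],[b,cc,z],[b,d,z],[a,d,z]])/1000
        cv2.polylines(im,[((proj(p,tf(P,q))+.5)*f).astype(np.int32)],True,col,1)
    o.append(im[r*f:(r+140)*f,k*f:(k+180)*f]); y,rd=masks(p); print(c,(y).sum(),rd.sum())
cv2.imwrite('pics/o.png',cv2.resize(np.vstack(o)[:, :],(540,600*140*2*540//(600*140*2*540)) if 0 else (386,600)))
cv2.imwrite('pics/o1.png',o[0]);cv2.imwrite('pics/o2.png',o[1])
E
```

```text
top 422 6168
side 273 2068
```

View pics/o1.png

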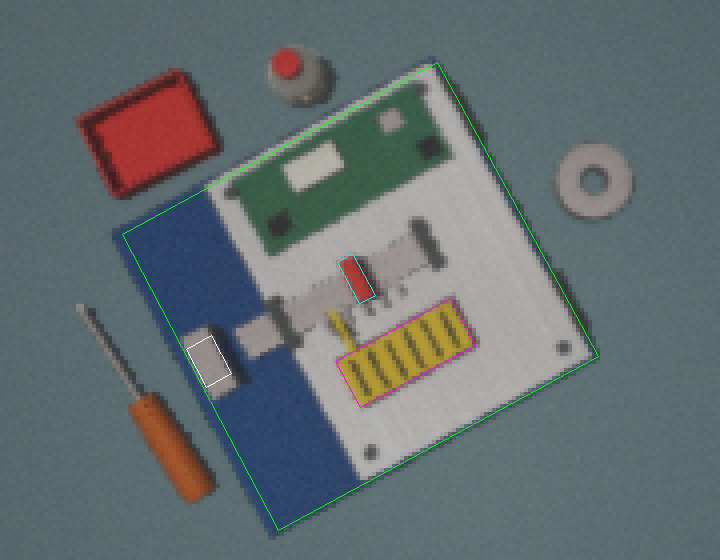

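View pics/o2.png

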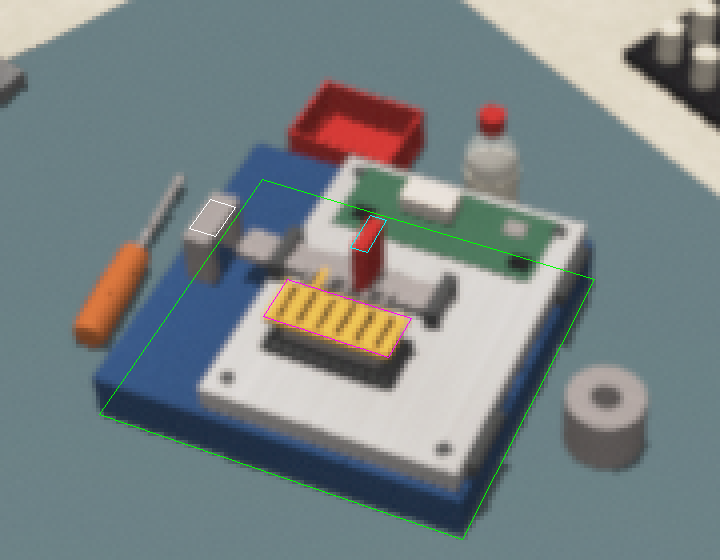

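>>> play_rows([
  {"gripper":0.086,"xyz":[0,0,0],"spin":0.995},
  {"gripper":0.086,"xyz":[0,0,0],"spin":0.995},
  {"gripper":0.086,"xyz":[0,0,0],"spin":0.995},
  {"gripper":0.086,"xyz":[0,0,0],"spin":0.995},
  {"gripper":0.086,"xyz":[0,0,0],"spin":0.995},
  {"gripper":0.086,"xyz":[0,0,0],"spin":0.995},
  {"gripper":0.086,"xyz":[0,0,0],"spin":0.995},
  {"gripper":0.086,"xyz":[-0.98,0.18,0],"spin":0},
  {"gripper":0.086,"xyz":[-0.98,0.18,0],"spin":0},
  {"gripper":0.086,"xyz":[-0.98,0.18,0],"spin":0},
  {"gripper":0.086,"xyz":[-0.98,0.18,0],"spin":0},
  {"gripper":0.086,"xyz":[-0.98,0.18,0],"spin":0},
])

```text
time: 2.5
position: [0.275, 0.4131, 0.2377]
ee_rot: [1.641, 2.679, 0.0]
contact_force: [-0.3, 0.1, -0.2]
gripper_width: 0.0424
finger_force: 0.0
```

>>> play_rows([
  {"gripper":0.086,"xyz":[-0.98,0.18,0],"spin":0},
  {"gripper":0.086,"xyz":[-0.98,0.18,0],"spin":0},
  {"gripper":0.086,"xyz":[-0.98,0.18,0],"spin":0},
  {"gripper":0.086,"xyz":[-0.98,0.18,0],"spin":0},
  {"gripper":0.086,"xyz":[-0.98,0.18,0],"spin":0},
  {"gripper":0.086,"xyz":[-0.98,0.18,0],"spin":0},
  {"gripper":0.086,"xyz":[-0.98,0.18,0],"spin":0},
  {"gripper":0.086,"xyz":[-0.98,0.18,0],"spin":0},
  {"gripper":0.086,"xyz":[-0.98,0.18,0],"spin":0},
  {"gripper":0.086,"xyz":[-0.98,0.18,0],"spin":0},
  {"gripper":0.086,"xyz":[-0.98,0.18,0],"spin":0},
  {"gripper":0.086,"xyz":[-0.98,0.18,0],"spin":0},
])

```text
time: 3.7
position: [0.4567, 0.1757, 0.2377]
ee_rot: [1.641, 2.679, 0.0]
contact_force: [-0.4, 0.2, -0.6]
gripper_width: 0.0422
finger_force: 0.0
```

>>> play_rows([
  {"gripper":0.086,"xyz":[-0.98,0.18,0],"spin":0},
  {"gripper":0.086,"xyz":[-0.98,0.18,0],"spin":0},
  {"gripper":0.086,"xyz":[-0.98,0.18,0],"spin":0},
  {"gripper":0.086,"xyz":[-0.98,0.18,0],"spin":0},
  {"gripper":0.086,"xyz":[-0.98,0.18,0],"spin":0},
  {"gripper":0.086,"xyz":[-0.98,0.18,0],"spin":0},
  {"gripper":0.086,"xyz":[-0.98,0.0,0],"spin":0},
  {"gripper":0.086,"xyz":[0,0,0],"spin":0},
  {"gripper":0.086,"xyz":[0,0,0],"spin":0},
])

```text
time: 4.6
position: [0.5579, 0.036, 0.2374]
ee_rot: [-1.642, -2.678, 0.0]
contact_force: [-0.3, -0.1, 0.1]
gripper_width: 0.0427
finger_force: 0.0
```

```bash
cat > st.py <<'E'
from fit import *
s=get_state(); R=Ro.from_rotvec(s['ee_rot']).as_matrix(); q=[.5663,.080,np.radians(27)]
d=s['position'][:2]-np.array(q[:2]); c,n=np.cos(q[2]),np.sin(q[2])
print('t',s['time'],'fix xy mm',1e3*np.array([c*d[0]+n*d[1],-n*d[0]+c*d[1]]).round(4),'tip z',1e3*(s['position'][2]-.019),'tool y yaw',np.degrees(np.arctan2(R[1,1],R[0,1])).round(2),'zaxis',R[:,2].round(4),'w',s['gripper_width'],'F',np.round(s['contact_force'],2))
E
python3 st.py
```

```text
t 4.6 fix xy mm [-27.4 -35.4] tip z 218.44525958707402 tool y yaw 26.97 zaxis [-4.e-04  2.e-04 -1.e+00] w 0.04268057435494126 F [-0.27 -0.1   0.1 ]
```

>>> play_rows([
  {"gripper":0.086,"xyz":[0,0.1,0.98]},
  {"gripper":0.086,"xyz":[0,0,0.98]},
  {"gripper":0.086,"xyz":[0,0,0.98]},
  {"gripper":0.086,"xyz":[0,0,0.98]},
  {"gripper":0.086,"xyz":[0,0,0]},
  {"gripper":0.086,"xyz":[0,0,0]},
])

```text
invalid input at $.increments[0]: expected keys gripper, xyz, spin
```

```bash
python3 st.py; python3 - <<'E'
from h import *
a=[vision.read_camera(c)['img'][:,:,::-1] for c in('top','side')]
f=lambda i:cv2.resize(i,None,fx=4,fy=4,interpolation=3)
cv2.imwrite('pics/d.png',np.hstack([f(a[0][170:270,250:345]),f(a[1][130:230,220:320])]))
E
```

```text
t 4.6 fix xy mm [-27.4 -35.4] tip z 218.44525958707402 tool y yaw 26.97 zaxis [-4.e-04  2.e-04 -1.e+00] w 0.04268057435494126 F [-0.27 -0.1   0.1 ]
```

View pics/d.png

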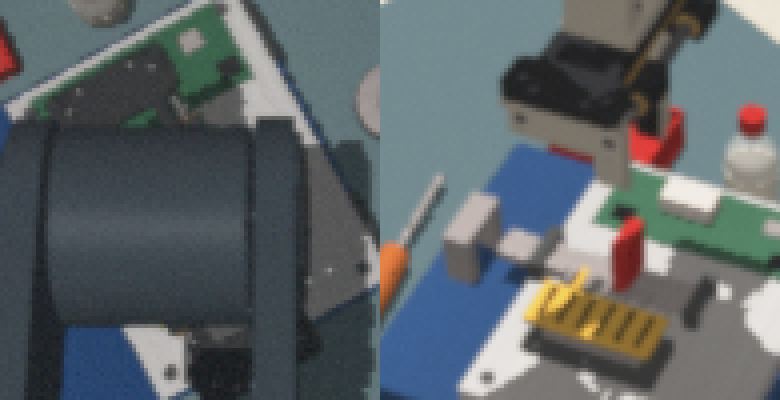

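The move was refused for a missing key, and the picture shows only the high hover: the top camera is blocked by the arm, and the side view is clear. I'll resend the descent.

>>> play_rows([
  {"gripper":0.086,"xyz":[0,0.1,0.98],"spin":0},
  {"gripper":0.086,"xyz":[0,0,0.98],"spin":0},
  {"gripper":0.086,"xyz":[0,0,0.98],"spin":0},
  {"gripper":0.086,"xyz":[0,0,0.98],"spin":0},
  {"gripper":0.086,"xyz":[0,0,0],"spin":0},
  {"gripper":0.086,"xyz":[0,0,0],"spin":0},
])

```text
time: 5.3
position: [0.5603, 0.0377, 0.1403]
ee_rot: [-1.64, -2.679, 0.0]
contact_force: [1.0, 0.2, 0.2]
gripper_width: 0.0425
finger_force: 0.0
```

```bash
python3 st.py; python3 - <<'E'
from h import *
p=vision.read_camera('side')
cv2.imwrite('pics/e.png',cv2.resize(p['img'][140:230,220:320,::-1],None,fx=6,fy=6,interpolation=3))
E
```

```text
t 5.3 fix xy mm [-24.5 -34.9] tip z 121.26890567451078 tool y yaw 27.06 zaxis [-1.e-04  0.e+00 -1.e+00] w 0.04249636684388532 F [0.98 0.23 0.22]
```

View pics/e.png

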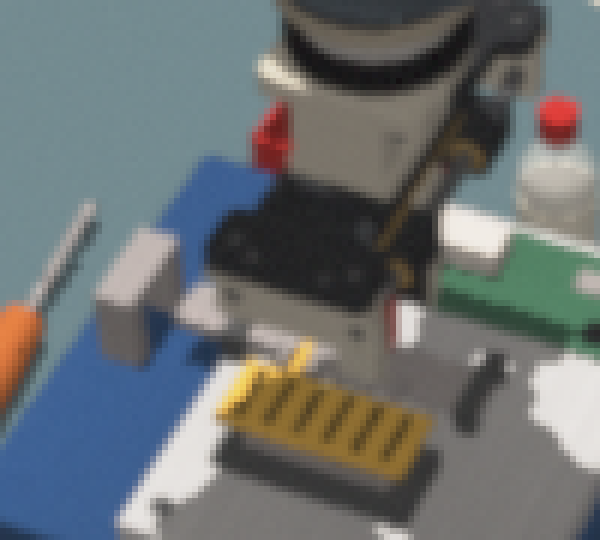

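>>> play_rows([
  {"gripper":0.086,"xyz":[0,0,0.5],"spin":0},
  {"gripper":0.086,"xyz":[0,0,0.5],"spin":0},
  {"gripper":0.086,"xyz":[0,0,0.08],"spin":0},
  {"gripper":0.086,"xyz":[0,0,0],"spin":0},
  {"gripper":0.086,"xyz":[0,0,0],"spin":0},
])

```text
time: 5.85
position: [0.5601, 0.0372, 0.1127]
ee_rot: [-1.641, -2.678, 0.0]
contact_force: [-2.4, -0.2, 2.0]
gripper_width: 0.0425
finger_force: 1.2
```

>>> play_rows([
  {"gripper":0.086,"xyz":[0,0,0.14],"spin":0},
  {"gripper":0.086,"xyz":[0,0,0.12],"spin":0},
  {"gripper":0.086,"xyz":[0,0,0.13],"spin":0},
  {"gripper":0.086,"xyz":[0,0,0],"spin":0},
  {"gripper":0.086,"xyz":[0,0,0],"spin":0},
  {"gripper":0.086,"xyz":[0,0,0],"spin":0},
])

```text
time: 6.45
position: [0.5605, 0.0371, 0.103]
ee_rot: [1.641, 2.679, 0.0]
contact_force: [-1.8, 0.9, 5.1]
gripper_width: 0.0427
finger_force: 2.9
```

```bash
python3 st.py
```

```text
t 6.45 fix xy mm [-24.6 -35.5] tip z 84.02504636875362 tool y yaw 27.02 zaxis [ 3.e-04 -0.e+00 -1.e+00] w 0.04272394161317038 F [-1.77  0.92  5.06]
```

>>> play_rows([
  {"gripper":0.086,"xyz":[0.15,0,0],"spin":0},
  {"gripper":0.086,"xyz":[0.15,0,0],"spin":0},
  {"gripper":0.086,"xyz":[0.15,0,0],"spin":0},
  {"gripper":0.086,"xyz":[0.15,0,0],"spin":0},
  {"gripper":0.086,"xyz":[0,0,0],"spin":0},
])

```text
time: 6.95
position: [0.5547, 0.0501, 0.1035]
ee_rot: [1.639, 2.677, 0.001]
contact_force: [1.8, -2.7, 5.1]
gripper_width: 0.0424
finger_force: 3.2
```

```bash
python3 st.py
```

```text
t 6.95 fix xy mm [-23.9 -21.4] tip z 84.49478858278881 tool y yaw 27.05 zaxis [ 0.0032 -0.001  -1.    ] w 0.042396543884044416 F [ 1.83 -2.71  5.05]
```

>>> play_rows([
  {"gripper":0.086,"xyz":[0.15,0,0.03],"spin":0},
  {"gripper":0.086,"xyz":[0.15,0,0],"spin":0},
  {"gripper":0.086,"xyz":[0.15,0,0],"spin":0},
  {"gripper":0.086,"xyz":[0.15,0,0],"spin":0},
  {"gripper":0.086,"xyz":[0.15,0,0],"spin":0},
  {"gripper":0.086,"xyz":[0.15,0,0],"spin":0},
  {"gripper":0.086,"xyz":[0.15,0,0],"spin":0},
  {"gripper":0.086,"xyz":[0.15,0,0],"spin":0},
])

```text
time: 7.75
position: [0.5415, 0.0764, 0.103]
ee_rot: [1.638, 2.676, 0.002]
contact_force: [3.7, -6.6, 7.1]
gripper_width: 0.0424
finger_force: 4.5
```

```bash
python3 st.py
```

```text
t 7.75 fix xy mm [-23.7   8.1] tip z 83.98428677125732 tool y yaw 27.04 zaxis [ 0.0041 -0.0014 -1.    ] w 0.04240698089416016 F [ 3.67 -6.6   7.06]
```

Now ease in to the hard stop, which I expect near y = +15.

>>> play_rows([
  {"gripper":0.086,"xyz":[0.1,0,0],"spin":0},
  {"gripper":0.086,"xyz":[0.1,0,0],"spin":0},
  {"gripper":0.086,"xyz":[0.08,0,0],"spin":0},
  {"gripper":0.086,"xyz":[0,0,0],"spin":0},
])

```text
time: 8.15
position: [0.5386, 0.0822, 0.103]
ee_rot: [1.638, 2.675, 0.001]
contact_force: [3.7, -11.0, 6.4]
gripper_width: 0.0428
finger_force: 8.4
```

```bash
python3 st.py
```

```text
t 8.15 fix xy mm [-23.7  14.5] tip z 84.03677531876326 tool y yaw 27.02 zaxis [ 0.0047 -0.002  -1.    ] w 0.0428298228468506 F [  3.66 -11.01   6.4 ]
```

>>> play_rows([
  {"gripper":0.086,"xyz":[0.06,0,0],"spin":0},
  {"gripper":0.086,"xyz":[0.06,0,0],"spin":0},
  {"gripper":0.086,"xyz":[0,0,0],"spin":0},
  {"gripper":0.086,"xyz":[0,0,0],"spin":0},
])

```text
time: 8.55
position: [0.5384, 0.0826, 0.1031]
ee_rot: [1.638, 2.671, -0.001]
contact_force: [11.3, -29.0, 2.9]
gripper_width: 0.0425
finger_force: 16.9
```

```bash
python3 st.py
```

```text
t 8.55 fix xy mm [-23.7  14.9] tip z 84.08061808679264 tool y yaw 26.98 zaxis [ 0.0069 -0.0048 -1.    ] w 0.042505406611576264 F [ 11.28 -29.     2.87]
```

>>> play_rows([
  {"gripper":0.086,"xyz":[-0.1,0,0],"spin":0},
  {"gripper":0.086,"xyz":[-0.1,0,0],"spin":0},
  {"gripper":0.086,"xyz":[0,0,0],"spin":0},
  {"gripper":0.086,"xyz":[0,0,-0.5],"spin":0},
  {"gripper":0.086,"xyz":[0,0,-1],"spin":0},
  {"gripper":0.086,"xyz":[0,0,-1],"spin":0},
  {"gripper":0.086,"xyz":[0,0,-1],"spin":0},
  {"gripper":0.086,"xyz":[0,0,-1],"spin":0},
  {"gripper":0.086,"xyz":[0,0,-1],"spin":0},
  {"gripper":0.086,"xyz":[0,0,0],"spin":0},
])

```text
time: 9.55
position: [0.5387, 0.0819, 0.2432]
ee_rot: [1.639, 2.675, 0.005]
contact_force: [0.2, -0.1, -1.0]
gripper_width: 0.0425
finger_force: 0.0
```

```bash
python3 st.py; python3 - <<'E'
from fit import *
p=vision.read_camera('side'); q=[.5663,.080,np.radians(27)]; f=6
im=cv2.resize(p['img'][:,:,::-1],None,fx=f,fy=f,interpolation=3)
for X,z,col in(((-73,-37,-62,28),94,(255,0,255)),((-11,21,22,34),114,(255,255,0))):
    a,b,cc,d=X; P=np.array([[a,cc,z],[b,cc,z],[b,d,z],[a,d,z]])/1000
    cv2.polylines(im,[((proj(p,tf(P,q))+.5)*f).astype(np.int32)],True,col,1)
cv2.imwrite('pics/g.png',im[140*f:230*f,220*f:320*f])
E
```

```text
t 9.55 fix xy mm [-23.7  14.2] tip z 224.17990401327114 tool y yaw 27.03 zaxis [ 5.3e-03  4.0e-04 -1.0e+00] w 0.04253129250820282 F [ 0.21 -0.13 -0.97]
```

View pics/g.png

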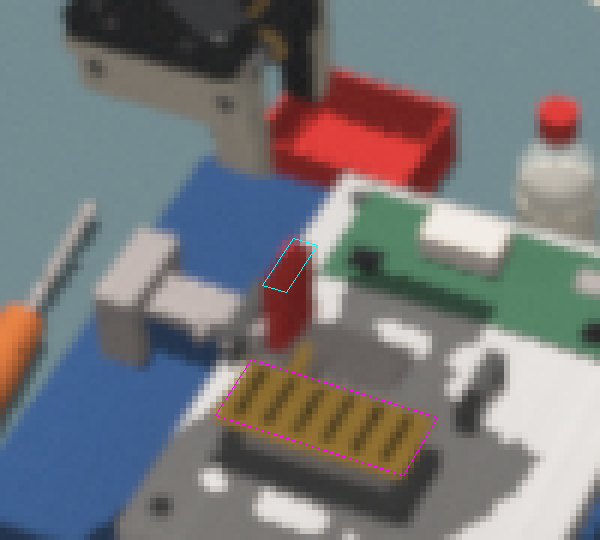

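The tab (around px 285,265) matches the outline for the fully home position, and the pad matches the 94 mm outline, so the catch is up. The arm is clear of everything.

```bash
python3 -c "
from cell import bot; print(bot.hand_in())"
```

```text
the job is handed in; nothing more can be done
None
```

The bolt is pushed to its hard stop, the last picture shows the catch sprung up behind it, the loose items were not touched, and the job is handed in; the hand-in gave no verdict.

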